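Clear a jammed spice jar from the jar feeder

TASK

A spice jar has gone down the sloping jar feeder sideways and is jammed across its chute, under the slotted cover. Through the slot, gently push it back up the slope until it rolls over the crest and lies in the open bay at the top; then lift it out of the bay and lay it on its side in the shallow wooden tray, setting it down rather than dropping it. Do not disturb the mug, the steel cup or the two standing spice jars.

Things in the scene. Friction and masses are not known exactly. Their poses are not given: they have to be found in the camera images.
- feeder: Jar feeder of light wood and metal, fixed, 160 mm wide (y), 303 mm long (x), up to 166 mm high. Origin: on the worktop (z = 0) below the crest, on the centre line; x points up the chute, away from its outlet; z up. The steel floor of the chute rises at 35 degrees from the outlet (x = -146 mm, floor 16 mm high) to the crest (x = 0, z = 118 mm). A dish with 22 mm rim before the outlet, to x = -175 mm.
- crest (a point): Top of the slope, on the centre line, on the floor, 118 mm high; axes as the feeder. Upright side walls on the slope form a funnel: 145 mm apart at the crest, narrowing evenly to 52 mm at 133 mm down the slope, from there parallel to the outlet, 178 mm down the slope. Uphill of the crest is the open bay.
- slot_end (a point): Upper end of the slot in the cover, on the centre line, on the cover's top face; 4 mm short of the crest along the slope and 51 mm square above the slope floor. The metal cover, 4 mm thick, lies over the whole slope, 47 mm clear of the floor and parallel to it. Its slot, 54 mm wide, runs up the centre line from the outlet edge to here, where a 14 mm bridge closes it.
- cover_edge (a point): Middle of the cover's upper edge, top face: beyond it the bay is open from above. As the cover leans back over the slope, an upright tool in the slot meets the bridge before it has pushed the jar far enough. A closed tool tilted 35 to 45 degrees from vertical (square to the slope, tips leading up the chute), tips about 8 mm off the floor, can push to the slot's end, and the jar goes over the crest.
- bay (a point): Lowest line of the bay's floor, on the centre line, 45 mm past the crest and 110 mm high; axes as the feeder. The floor is a shallow V along y: 8 mm higher at the crest, 13 mm higher at the back wall 75 mm behind. Side walls (144 mm apart inside) and back wall end 140 mm above the worktop. A jar pushed over the crest rests lying along this line, its middle about 21 mm above it.
- jar_mid (a point): Middle (on the axis, halfway along) of the jammed spice jar: round, 41 mm in diameter, 105 mm long, about 0.11 kg, dark cap; z runs along it to the cap. At the start it lies across the chute, about along the feeder's y, ends against the funnel walls, some 38 mm down the slope from the crest. Let go before the crest it rolls back down. The push takes only a few newtons.
- tray: Shallow open wooden tray, fixed to the worktop, 160 mm (its x) by 130 mm (its y), 24 mm high, walls and floor 6 mm. Origin: centre of its underside. It stands to the left or to the right of the feeder.
- mug: Dotted mug, 82 mm wide, 114 mm over the handle, 91 mm high; origin at the centre of its underside; stands on the other side of the feeder from the tray. Leave it alone.
- spice_b: Standing spice jar, 41 mm in diameter, 105 mm high; origin: centre of its underside. Leave it alone.
- spice_c: Standing spice jar, 41 mm in diameter, 105 mm high; origin: centre of its underside. Leave it alone.
- steel_cup: Plain steel cup, 56 mm in diameter, 64 mm high; origin: centre of its underside. Leave it alone.
Things that resemble listed ones, but are neither listed nor needed, are in the scene too. Leave any pink or purple look-alike of the part that bears jar_mid alone.

How it is judged:
By the outcome, as a careful person would: the job done as asked, in the order asked, and still so for the second after the job is handed in, with the robot touching nothing.
It also fails if it takes over 58 s, if anything falls off the work surface, if the arm or the gripper's body presses on something with over 40 N, if the wrist force passes 120 N, or if a joint passes its speed limit or range.

ROBOT

A 6-joint arm with a two-finger parallel gripper is mounted at the origin on a cart in front of the work surface, level with it; the furniture and walls round the work are solid. World frame = base frame: x ahead of the robot, y to its left, z up, the work surface at z = 0. Lengths are in m, angles in rad, forces in N, time in s.
With the tool pointing down it reaches from about 0.35 to 0.975 m from the base axis. Payload 4.9 kg.
Tool frame: the origin (TCP) lies midway between the tips of the shut fingers; the grasp point (between the pads) lies 19 mm behind it; z points along the fingers, y is the direction in which the jaws open and shut (so a half turn about z gives the same grasp; the last joint's range is limited). The gripper opens to 85 mm and grips with 20 to 120 N. Pads are 22 mm wide; open, the fingers measure 114 mm over their backs; the gripper's body (76 mm by 85 mm) begins 54 mm behind the grasp point. The pads swing forward as they close: fully open they stand 13 mm farther back than shut.
Start: joints at [1.111, 0.053, 1.613, -0, 1.476, -0.119], TCP at [0.209, 0.589, 0.231] pointing down, gripper open.
Joint ranges: [-3.01, 3.01], [-1.01, 2.22], [0.06, 2.58], [-1.02, 4.17], [0.09, 2.62], [-3.14, 3.14]. Speed limits (rad/s): [2.57, 2.57, 3.14, 3.14, 3.14, 3.14].

INTERFACE

Orientations are given as a rotation vector (axis times angle).
In Python, from station import ctrl gives the robot as it stands.
- The arm moves only by the tool play_rows, never from a script. Its argument "motion" is a list that holds one entry, the list of rows, each a list of 7 numbers: the closure, from -1 (fully open) to 1 (shut), then the shift along the tool's x, y, z in cm, then the turn, a rotation vector about the tool's x, y, z in degrees. A call has 1 to 20 rows; each row is the pose to reach, as a shift and turn from the pose measured when the call began, along the tool's axes at that moment; what a row does not reach only later rows make up. A row lasts 1/8 s, in which the tool goes at most 62.5 mm and 10.7 degrees, less where a joint would pass 70% of its speed; a pose out of reach is approached as far as the arm can. A call with a gripper value outside its range is refused whole. The fingers move at their own pace and stop on an object; "newtons" is the grip in N (left out, the last holds). Time passes only in rows, so rows that repeat a pose let the fingers close. It gives the time, the measured TCP pose, the force and the opening at its end, in the units of the state.
- ctrl.get_obs(): the state, without advancing time (a new reading comes with each control period).
- ctrl.get_image(name): name is "side" or "top" or "wrist"; returns a dict with "color" (420x560x3 uint8, red, green, blue), "mtx" (3x3 intrinsics, pixels), "D" ([k1, k2, p1, p2, k3] as OpenCV has them; the pictures are not rectified), "T" (4x4, takes a point from camera to world coordinates). Camera axes: x right, y up, looking along -z (the intrinsics and any distortion apply to the point x, -y, -z); pixel columns grow to the right and rows downward; lengths in m; the calibration is good to about 2 mm. A picture is of the moment at which its call begins. There is no depth.
- ctrl.finish_job(): hands the job in, once; it reports no verdict.
The state is a dict: "t": time; "q": joint angles; "dq": joint speeds; "effort": joint torques, N m; "tool_pos": TCP position; "tool_rot": TCP orientation; "contact_force": force on the tool from outside, world axes, zero at the start; "wrist_torque": the same for the moment, N m; "opening": finger opening in m.
Only numpy, scipy, OpenCV 4.12 (cv2) and the standard library are available. Lean on these libraries where they do the work, as an engineer would, in place of code of your own. Each camera call takes 0.05 s, during which the arm holds its last target.

## Working session

There is one attempt and no reset: what is moved stays moved. The work goes in short steps, Python scripts to look and compute and a tool call to move; the robot and the scene stay as the last step left them, time stands still between calls to the robot, and variables do not carry over. Pictures are saved under pics/ and viewed, and the job is handed in when it is done.

Besides the shell and the picture viewer there is one more tool, called after "Request:" as a command line: name --argument value ..., lists and objects as JSON in quotes. play_rows: Moves the arm, as the interface text tells. Its arguments: {"type":"object","properties":{"motion":{"type":"array"},"newtons":{"type":"number"}},"required":["motion"]}

```bash
mkdir -p pics; ls; python3 - <<'E'
from station import ctrl
import cv2
print(ctrl.get_obs())
for n in("side","top","wrist"):
    i=ctrl.get_image(n); cv2.imwrite(f"pics/{n}0.png",i["color"][:,:,::-1]); print(n,i["mtx"].round(1).tolist(),i["D"],i["T"].round(3).tolist())
E
```

```text
pics
{'t': 0.0, 'q': array([ 1.11100815e+00,  5.33446086e-02,  1.61431984e+00,  1.35412640e-05,
        1.47597882e+00, -1.18989390e-01]), 'dq': array([-0.00040383, -0.00038118, -0.00138655,  0.00159276, -0.00024785,
        0.00037167]), 'effort': array([ 2.25492186e-04, -3.93674970e+01, -3.70177352e+01, -4.55148972e-05,
        7.00152726e-03, -3.82983671e-05]), 'tool_pos': array([0.20860926, 0.58849204, 0.23005517]), 'tool_rot': array([-5.32638961e-01, -3.09550207e+00,  3.08053499e-03]), 'contact_force': array([0.59041766, 0.10694338, 1.16842704]), 'wrist_torque': array([-0.00202414,  0.06339644, -0.00624212]), 'opening': 0.0853188674522092}
side [[381.3, 0.0, 282.2], [0.0, 381.3, 207.2], [0.0, 0.0, 1.0]] [-0.01056806  0.          0.          0.          0.        ] [[-0.938, 0.253, -0.237, 0.208], [-0.347, -0.701, 0.623, 0.972], [-0.009, 0.667, 0.745, 1.137], [0.0, 0.0, 0.0, 1.0]]
top [[479.4, 0.0, 277.2], [0.0, 479.4, 209.3], [0.0, 0.0, 1.0]] [-0.09760085  0.          0.          0.          0.        ] [[-0.372, 0.831, -0.414, -0.105], [-0.928, -0.332, 0.17, 0.401], [0.004, 0.448, 0.894, 1.521], [0.0, 0.0, 0.0, 1.0]]
wrist [[346.3, 0.0, 275.8], [0.0, 346.3, 212.9], [0.0, 0.0, 1.0]] [-0.08688014  0.          0.          0.          0.        ] [[0.333, -0.894, -0.3, 0.132], [0.943, 0.315, 0.108, 0.616], [-0.002, -0.319, 0.948, 0.372], [0.0, 0.0, 0.0, 1.0]]
```

View pics/side0.png

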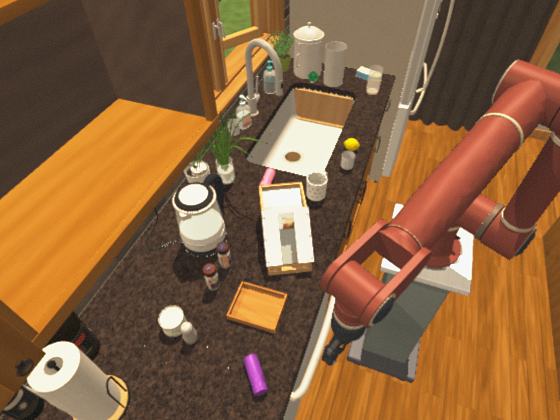

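View pics/top0.png

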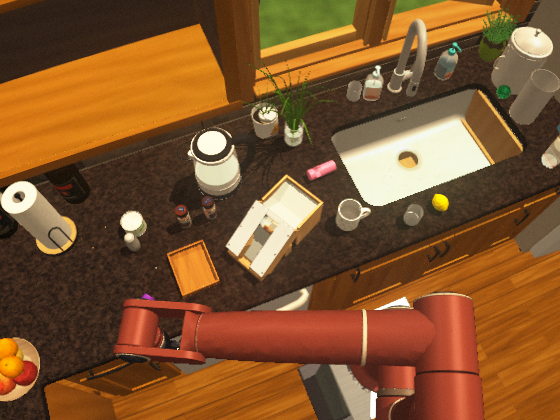

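View pics/wrist0.png

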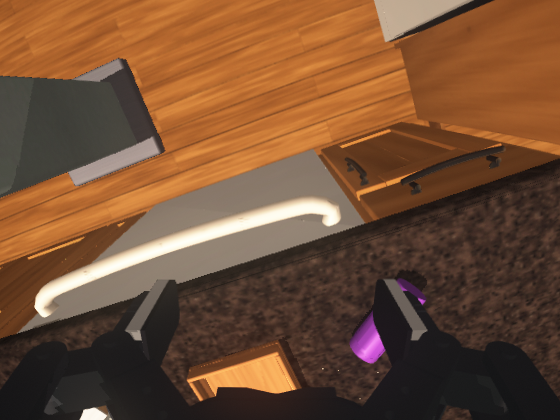

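Side: feeder around (287,230), tray (257,307), mug (316,187), standing jars (211,278)/(224,256). Pink and purple look-alikes at (268,177) and (255,375). Now I'll enlarge the feeder.

```bash
python3 - <<'E'
import cv2
a=cv2.imread("pics/side0.png")[150:340,180:370]; cv2.imwrite("pics/sidec.png",cv2.resize(a,None,fx=3.1,fy=3.1,interpolation=cv2.INTER_CUBIC))
a=cv2.imread("pics/top0.png")[165:300,150:345]; cv2.imwrite("pics/topc.png",cv2.resize(a,None,fx=4,fy=4,interpolation=cv2.INTER_CUBIC))
E
```

```text
(no output)
```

View pics/sidec.png

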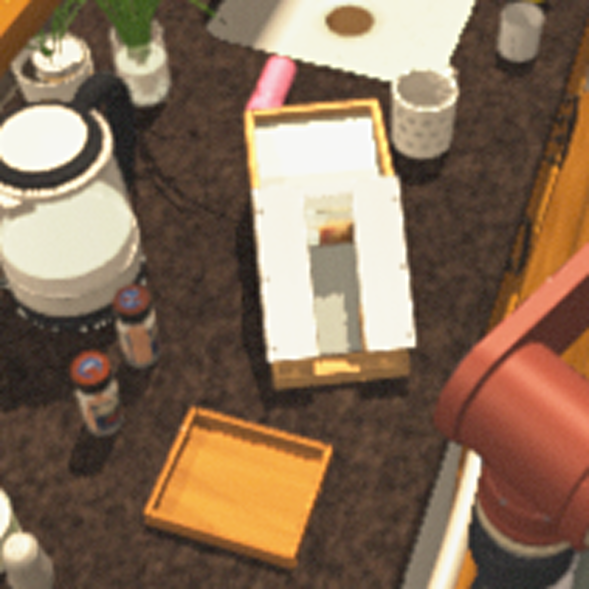

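View pics/topc.png

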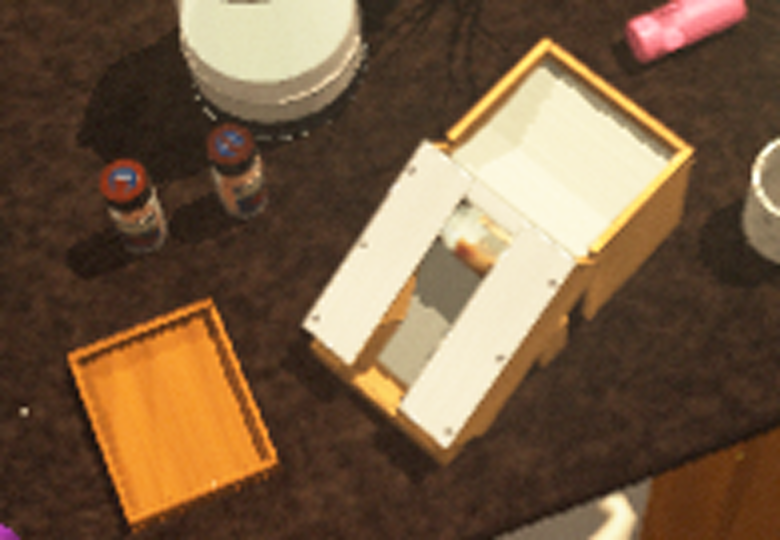

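```bash
cat > h.py <<'E'
import numpy as np,cv2
from scipy.optimize import least_squares
from scipy.spatial.transform import Rotation as R
def ray(I,px):
    p=cv2.undistortPoints(np.array([[px]],float),I["mtx"],I["D"])[0,0]
    d=I["T"][:3,:3]@np.array([p[0],-p[1],-1]); return I["T"][:3,3],d/np.linalg.norm(d)
def onz(I,px,z):
    o,d=ray(I,px); return o+d*(z-o[2])/d[2]
def proj(I,P):
    P=np.atleast_2d(P); c=(P-I["T"][:3,3])@I["T"][:3,:3]; c=c*[1,-1,-1]
    return cv2.projectPoints(c,np.zeros(3),np.zeros(3),I["mtx"],I["D"])[0][:,0]
E
python3 - <<'E'
from h import *
from station import ctrl
S=ctrl.get_image("side");T=ctrl.get_image("top")
s=np.array([[247,110],[380,101],[269,358],[413,345],[253,185],[400,178],[318,355],[364,350],[303,196],[355,193]])/3.1+[180,150]
t=np.array([[548,40],[692,150],[303,326],[447,448],[428,142],[577,262],[350,362],[400,408],[467,180],[528,230]])/4+[150,165]
w=.077
L=np.array([[.128,.08,.14],[.128,-.08,.14],[-.175,w,.0577],[-.175,-w,.0577],[-.0211,w,.1655],[-.0211,-w,.1655],[-.175,.027,.0577],[-.175,-.027,.0577],[-.0325,.027,.1575],[-.0325,-.027,.1575]])
def W(p):
    c,s_=np.cos(p[2]),np.sin(p[2]);return L@np.array([[c,s_,0],[-s_,c,0],[0,0,1]])+[p[0],p[1],0]
def f(p): return np.r_[(proj(S,W(p))-s).ravel(),(proj(T,W(p))-t).ravel()]
r=least_squares(f,[.5,.2,-1.5],loss="soft_l1");print(r.x,r.cost);print(f(r.x).reshape(2,10,2).round(1).tolist())
for n,I,q in(("side",S,s),("top",T,t)): print(n,onz(I,q[0],.14),onz(I,q[1],.14))
# tray outer top corners z=.024
ts=np.array([[195,408],[332,447],[294,566],[147,518]])/3.1+[180,150]
tt=np.array([[69,355],[210,300],[277,461],[133,524]])/4+[150,165]
for n,I,q in(("side",S,ts),("top",T,tt)):
    P=np.array([onz(I,x,.024) for x in q]);print(n,P.round(3).tolist(),P.mean(0))
# others
for n,I,px,z in(("b s",S,(211,270),.105),("c s",S,(222,247),.105),("b t",T,(181,209),.105),("c t",T,(207.5,201),.105),("mug s",S,(317,179),.091),("cup s",S,(348,154),.064)): print(n,onz(I,px,z).round(3))
E
```

```text
[ 0.51575243  0.1392197  -1.11419792] 13.908012585355129
[[[0.0, -1.1], [-0.1, -1.5], [0.9, -0.2], [-0.0, -0.2], [1.4, 0.0], [-1.2, -1.4], [-0.1, -0.6], [1.1, -0.4], [0.2, -0.7], [-0.8, -1.0]], [[-0.0, -0.6], [0.9, 0.4], [0.4, 0.2], [-1.3, -0.3], [-0.1, 0.2], [-0.9, -0.2], [-0.4, 0.7], [-0.9, -0.2], [-0.6, 3.6], [-3.2, 1.5]]]
side [0.64195906 0.06490712 0.14      ] [ 0.49739172 -0.00332751  0.14      ]
top [0.64180786 0.06048247 0.14      ] [ 0.50271535 -0.00871621  0.14      ]
side [[0.571, 0.398, 0.024], [0.416, 0.392, 0.024], [0.407, 0.527, 0.024], [0.564, 0.531, 0.024]] [0.48969451 0.46187083 0.024     ]
top [[0.571, 0.521, 0.024], [0.575, 0.395, 0.024], [0.419, 0.388, 0.024], [0.411, 0.514, 0.024]] [0.49372493 0.45470348 0.024     ]
b s [0.657 0.436 0.105]
c s [0.664 0.343 0.105]
b t [0.67  0.428 0.105]
c t [0.666 0.337 0.105]
mug s [ 0.464 -0.09   0.091]
cup s [ 0.39  -0.311  0.064]
```

Tray is to the +y side and the bay is at the far −y end. Next I'll compute the entry pose. Then I'll shut the gripper on the way there and look at its width.

```bash
cat >> h.py <<'E'
F=np.array([.5158,.1392]);YAW=-1.1142
RF=R.from_euler("z",YAW)
def fw(p): return RF.apply(p)+np.r_[F,0]
U=np.array([.8192,0,.5736]);N=np.array([-.5736,0,.8192]);C=np.array([0,0,.118])
def slope(s,h,y=0): return C+s*U+h*N+[0,y,0]
def toolR(tilt,jaw):   # tilt deg in feeder; jaw 'x' or 'y'; returns world R
    a=np.radians(tilt); z=np.array([np.sin(a),0,-np.cos(a)]); fy=np.array([0,1.,0]); 
    if jaw=='x': x=fy; y=np.cross(z,x)     # tool x=+feeder y
    else: y=fy; x=np.cross(y,z)
    return RF*R.from_matrix(np.c_[x,y,z])
def rel(o,p,Rt):
    R0=R.from_rotvec(o["tool_rot"]); return (R0.inv().apply(p-o["tool_pos"])*100).round(2), np.degrees((R0.inv()*Rt).as_rotvec()).round(2)
E
python3 - <<'E'
from h import *
from station import ctrl
o=ctrl.get_obs()
for j in 'xy':
  Rt=toolR(42,j);print(j,Rt.as_matrix().round(2).tolist())
  p=fw(slope(-.095,.1));print(p,rel(o,p,Rt), rel(o,p,Rt*R.from_euler('z',180,degrees=True)))
E
```

```text
x [[0.9, 0.33, 0.3], [0.44, -0.67, -0.6], [0.0, 0.67, -0.74]]
[0.45619796 0.26053553 0.145428  ] (array([-34.29, -22.66,   8.55]), array([-20.56, -48.67, 126.96])) (array([-34.29, -22.66,   8.55]), array([ 39.66, -16.76, -43.56]))
y [[-0.33, 0.9, 0.3], [0.67, 0.44, -0.6], [-0.67, 0.0, -0.74]]
[0.45619796 0.26053553 0.145428  ] (array([-34.29, -22.66,   8.55]), array([ 16.17, -39.83,  42.29])) (array([-34.29, -22.66,   8.55]), array([  49.19,   19.97, -128.19]))
```

Request:
play_rows --motion '[[[1, 0, 0, -5, 0, 0, 0], [1, 0, 0, -8, 0, 0, 0], [1, 0, 0, -8, 0, 0, 0], [1, 0, 0, -8, 0, 0, 0], [1, 0, 0, -8, 0, 0, 0]]]' --newtons 40

```text
t: 0.88
tool_pos: [0.2084, 0.5881, 0.3083]
tool_rot: [-0.532, -3.095, 0.007]
contact_force: [0.3, 0.2, 0.4]
opening: 0.0002
```

```bash
python3 - <<'E'
from station import ctrl
import cv2
print(ctrl.get_obs()["opening"])
for n in("side","wrist"):
    i=ctrl.get_image(n); cv2.imwrite(f"pics/{n}1.png",i["color"][:,:,::-1])
E
```

```text
0.00020533459052524345
```

View pics/wrist1.png

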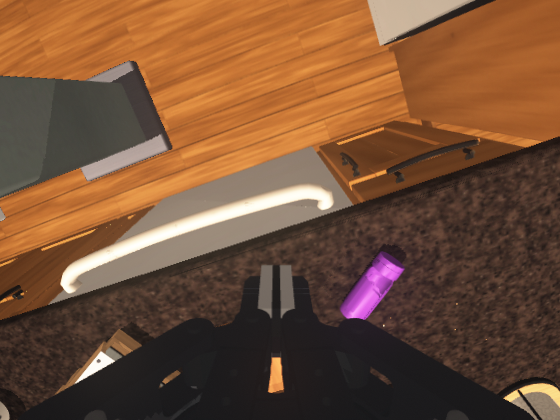

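```bash
python3 - <<'E'
from h import *
from station import ctrl
o=ctrl.get_obs();I=ctrl.get_image("wrist");R0=R.from_rotvec(o["tool_rot"])
a=I["color"][:,:,::-1].copy()
for d,c in((0,(0,0,255)),(.02,(0,255,0)),(.035,(255,255,0)),(.043,(255,0,255)),(.055,(0,255,255))):
  for xx in (-.011,.011):
    pts=proj(I,R0.apply([[xx,y,-d] for y in(-.04,-.027,-.0145,.0145,.027,.04)])+o["tool_pos"])
    print(d,xx,pts.round(0).tolist())
    for p in pts: cv2.circle(a,tuple(int(v) for v in p),2,c,-1 if xx>0 else 1)
a=cv2.convertScaleAbs(a[230:420,150:420],alpha=2.2,beta=20)
cv2.imwrite("pics/w1c.png",cv2.resize(a,None,fx=2.9,fy=2.9))
E
```

```text
0 -0.011 [[192.0, 302.0], [219.0, 302.0], [245.0, 302.0], [306.0, 302.0], [332.0, 302.0], [359.0, 302.0]]
0 0.011 [[188.0, 260.0], [216.0, 261.0], [244.0, 261.0], [308.0, 261.0], [335.0, 261.0], [363.0, 261.0]]
0.02 -0.011 [[182.0, 328.0], [212.0, 328.0], [241.0, 329.0], [310.0, 329.0], [339.0, 328.0], [369.0, 328.0]]
0.02 0.011 [[176.0, 283.0], [208.0, 283.0], [239.0, 283.0], [312.0, 283.0], [343.0, 283.0], [375.0, 283.0]]
0.035 -0.011 [[172.0, 352.0], [205.0, 353.0], [238.0, 353.0], [313.0, 353.0], [346.0, 353.0], [379.0, 352.0]]
0.035 0.011 [[165.0, 303.0], [201.0, 304.0], [235.0, 304.0], [316.0, 304.0], [350.0, 304.0], [386.0, 304.0]]
0.043 -0.011 [[166.0, 367.0], [201.0, 368.0], [236.0, 368.0], [315.0, 368.0], [350.0, 368.0], [385.0, 367.0]]
0.043 0.011 [[159.0, 317.0], [196.0, 317.0], [233.0, 318.0], [318.0, 318.0], [355.0, 317.0], [393.0, 317.0]]
0.055 -0.011 [[156.0, 392.0], [194.0, 393.0], [232.0, 394.0], [319.0, 394.0], [356.0, 394.0], [395.0, 392.0]]
0.055 0.011 [[147.0, 339.0], [188.0, 340.0], [228.0, 341.0], [323.0, 341.0], [363.0, 340.0], [404.0, 340.0]]
```

View pics/w1c.png

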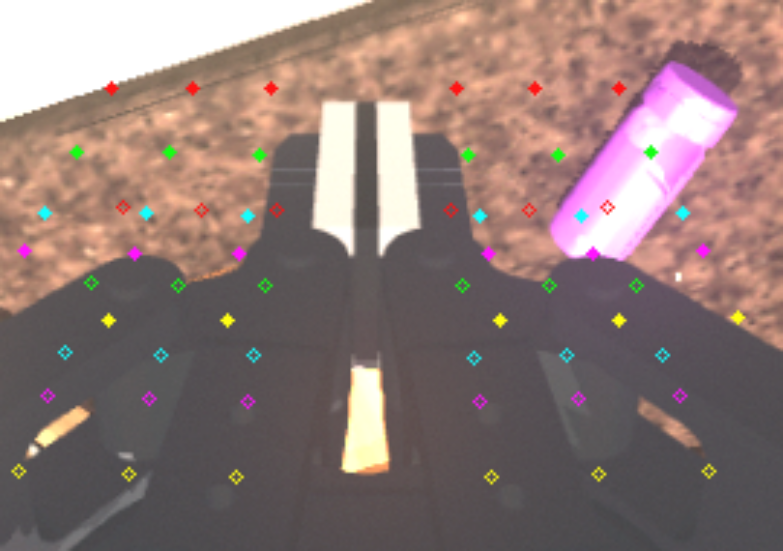

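View pics/side1.png

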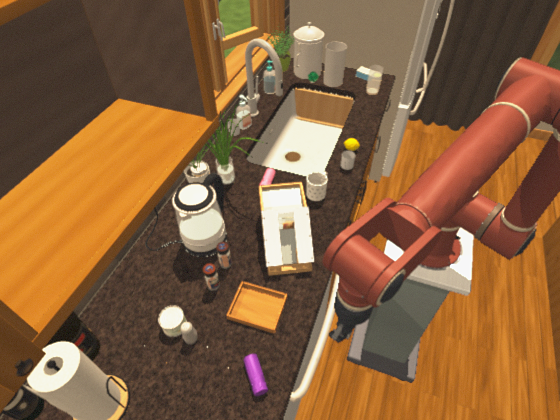

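Shut fingers are ±14.5 mm wide up to about 35 mm behind the tip and flare beyond that. I'll push with the jaw axis along the chute, so 22 mm sits across the 54 mm slot, at a 44° tilt.

```bash
cat >> h.py <<'E'
def tgt(tilt): return toolR(tilt,'x')*R.from_euler('z',180,degrees=True)
E
python3 - <<'E'
from h import *
from station import ctrl
o=ctrl.get_obs()
p=fw(slope(-.097,.115));print(p,*rel(o,p,tgt(44)))
E
```

```text
[0.45168213 0.26972868 0.1565688 ] [-33.57 -21.86  15.32] [ 41.43 -17.61 -43.33]
```

Request:
play_rows --motion '[[[1, -16, -11, 2, 15, -6, -16], [1, -33.5, -21.8, 5, 41.4, -17.6, -43.3], [1, -33.5, -21.8, 5, 41.4, -17.6, -43.3], [1, -33.5, -21.8, 5, 41.4, -17.6, -43.3], [1, -33.5, -21.8, 5, 41.4, -17.6, -43.3], [1, -33.5, -21.8, 5, 41.4, -17.6, -43.3], [1, -33.5, -21.8, 5, 41.4, -17.6, -43.3], [1, -33.5, -21.8, 5, 41.4, -17.6, -43.3], [1, -33.6, -21.9, 13, 41.4, -17.6, -43.3], [1, -33.6, -21.9, 13, 41.4, -17.6, -43.3]]]'

```text
t: 2.28
tool_pos: [0.4499, 0.2686, 0.1761]
tool_rot: [-0.63, 2.697, -1.093]
contact_force: [-0.1, 0.0, -0.6]
opening: 0.0001
```

```bash
cat > st.py <<'E'
from h import *
from station import ctrl
def st():
    o=ctrl.get_obs();l=RF.inv().apply(o["tool_pos"]-np.r_[F,0]);v=l-C
    Rl=RF.inv()*R.from_rotvec(o["tool_rot"]);z=Rl.as_matrix()[:,2]
    print("t",round(o["t"],2),"feeder mm",(l*1e3).round(1),"s,h",(v@U*1e3).round(1),(v@N*1e3).round(1),"tilt",np.degrees(np.arctan2(z[0],-z[2])).round(1),"zy",z[1].round(3),"q",o["q"].round(2),"F",RF.inv().apply(o["contact_force"]).round(1));return o
def pic(*names,tag):
    for n in names:
        cv2.imwrite(f"pics/{n}{tag}.png",ctrl.get_image(n)["color"][:,:,::-1])
E
python3 - <<'E'
from st import *
o=st(); print(*rel(o,fw(slope(-.097,.115)),tgt(44)));print(*rel(o,fw(slope(-.097,.008)),tgt(44)))
pic("side","top","wrist",tag="2")
E
```

```text
t 2.27 feeder mm [-145.2   -2.1  176.1] s,h -85.6 130.9 tilt 44.0 zy -0.005 q [ 0.75  0.05  1.84 -0.73  1.54 -1.14] F [-0.1 -0.1 -0.6]
[-0.22  1.37  1.39] [-0.02 -0.27  0.24]
[-0.28  3.05 11.96] [-0.02 -0.27  0.24]
```

View pics/side2.png

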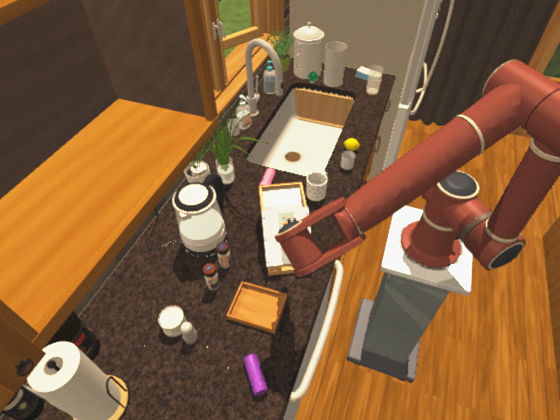

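View pics/wrist2.png

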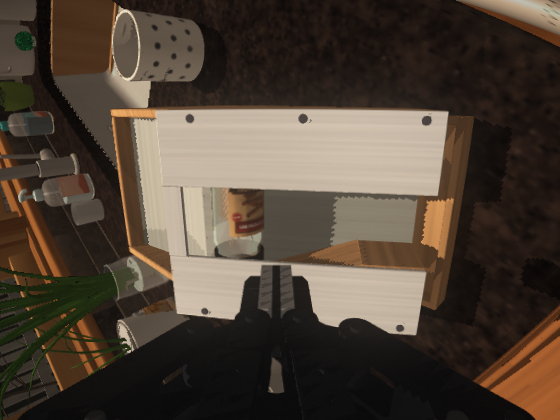

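View pics/top2.png

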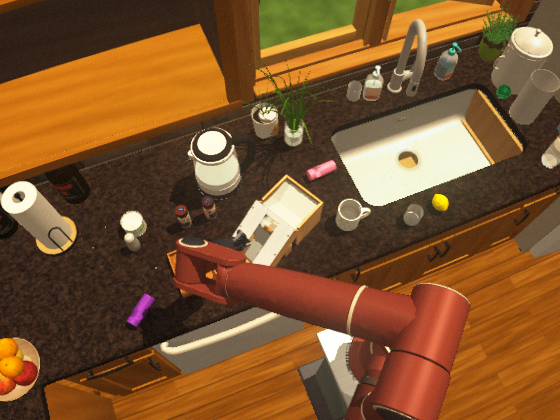

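```bash
python3 - <<'E'
from st import *
I=ctrl.get_image("wrist")
w=np.array([[158,110],[448,111],[438,194],[185,187],[187,256],[436,265],[415,333],[178,312]])
k=.077
L=np.array([[-.0211,-k,.1655],[-.175,-k,.0577],[-.175,-.027,.0577],[-.0325,-.027,.1575],[-.0325,.027,.1575],[-.175,.027,.0577],[-.175,k,.0577],[-.0211,k,.1655]])
def W(p): return R.from_euler('z',p[2]).apply(L)+[p[0],p[1],0]
f=lambda p:(proj(I,W(p))-w).ravel()
print(f([*F,YAW]).reshape(-1,2).round(1).tolist())
r=least_squares(f,[*F,YAW],loss="soft_l1");print(r.x,r.cost,f(r.x).reshape(-1,2).round(1).tolist())
E
```

```text
[[-1.0, -4.1], [5.4, -2.1], [4.1, -4.1], [-3.0, -7.7], [1.0, -6.5], [-6.1, 1.1], [4.1, -6.3], [-0.8, -7.5]]
[ 0.52175509  0.14095666 -1.09238527] 26.51389622783229 [[-2.1, 4.5], [0.3, 1.6], [1.0, -1.1], [-3.7, -0.6], [1.3, -0.1], [-7.3, 3.9], [4.4, -3.4], [0.3, -1.2]]
```

```bash
sed -i 's/^F=.*/F=np.array([.5185,.140]);YAW=-1.105/' h.py; python3 - <<'E'
from st import *
o=st(); print(*rel(o,fw(slope(-.095,.050)),tgt(44)));print(*rel(o,fw(slope(-.095,.009)),tgt(44)))
E
```

```text
t 2.48 feeder mm [-146.    -0.6  181.3] s,h -83.3 135.6 tilt 44.0 zy -0.005 q [ 0.75  0.05  1.84 -0.73  1.54 -1.14] F [-0.3  0.8  0.1]
[-0.08  2.49  8.27] [ 0.01 -0.28 -0.44]
[-0.1   3.13 12.32] [ 0.01 -0.28 -0.44]
```

Request:
play_rows --motion '[[[1, -0.1, 2.4, 4, 0, 0, 0], [1, -0.1, 2.5, 8.3, 0, 0, 0], [1, -0.1, 2.8, 10.3, 0, 0, 0], [1, -0.1, 3.1, 12.3, 0, 0, 0], [1, -0.1, 3.1, 12.3, 0, 0, 0], [1, -0.1, 3.1, 12.3, 0, 0, 0]]]'

```text
t: 3.22
tool_pos: [0.482, 0.2149, 0.0724]
tool_rot: [-0.624, 2.691, -1.085]
contact_force: [1.0, 0.1, 0.3]
opening: -0.0002
```

```bash
python3 - <<'E'
from st import *
o=st(); 
for s in(-.06,-.03,-.018):print(s,*rel(o,fw(slope(s,.009)),tgt(44)))
pic("wrist","side",tag="3")
E
```

```text
t 3.23 feeder mm [-83.3   1.   72.4] s,h -94.4 10.5 tilt 44.0 zy -0.003 q [ 0.64  0.16  1.93 -0.78  1.32 -1.07] F [0.3 0.9 0.3]
-0.06 [ 0.07 -3.37  0.68] [ 0.02 -0.18 -0.51]
-0.03 [ 0.04 -6.34  1.15] [ 0.02 -0.18 -0.51]
-0.018 [ 0.03 -7.52  1.34] [ 0.02 -0.18 -0.51]
```

View pics/wrist3.png

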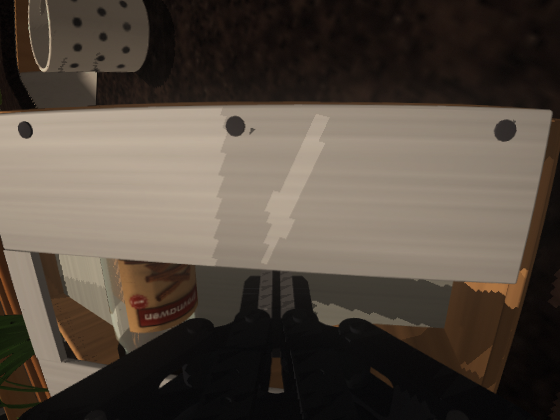

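Inside the slot with no contact forces, and the jar is uphill (left, ~(160,290)). Pushing slowly.

Request:
play_rows --motion '[[[1, 0, -0.8, 0.25, 0, 0, 0], [1, 0, -1.4, 0.4, 0, 0, 0], [1, 0, -1.8, 0.45, 0, 0, 0], [1, 0, -2.2, 0.5, 0, 0, 0], [1, 0, -2.6, 0.6, 0, 0, 0], [1, 0, -3.0, 0.65, 0, 0, 0], [1, 0, -3.4, 0.7, 0, 0, 0], [1, 0, -3.8, 0.75, 0, 0, 0], [1, 0, -4.2, 0.8, 0, 0, 0]]]'

```text
t: 4.45
tool_pos: [0.4977, 0.1829, 0.0961]
tool_rot: [-0.624, 2.691, -1.085]
contact_force: [-1.8, 2.9, 0.1]
opening: 0.0001
```

```bash
python3 - <<'E'
from st import *
o=st(); 
for s in(-.03,-.018,-.014):print(s,*rel(o,fw(slope(s,.009)),tgt(44)))
pic("wrist","side",tag="4")
E
```

```text
t 4.45 feeder mm [-47.6   0.7  96.1] s,h -51.6 9.4 tilt 44.0 zy -0.003 q [ 0.58  0.1   1.95 -0.8   1.31 -1.15] F [-3.4 -0.3  0.1]
-0.03 [ 0.05 -2.13  0.37] [ 0.04 -0.15 -0.5 ]
-0.018 [ 0.04 -3.31  0.56] [ 0.04 -0.15 -0.5 ]
-0.014 [ 0.04 -3.71  0.62] [ 0.04 -0.15 -0.5 ]
```

View pics/wrist4.png

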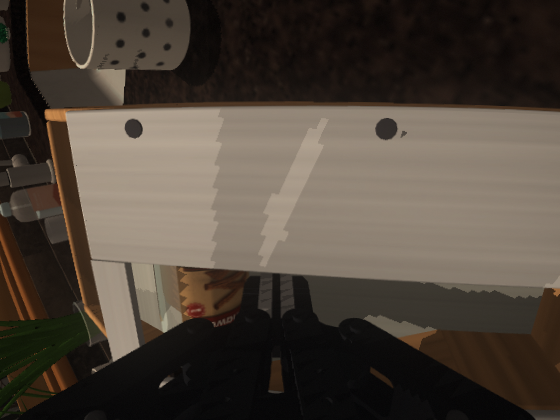

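Jar is in contact and moving (3.4 N). Continuing.

Request:
play_rows --motion '[[[1, 0, -0.4, 0.05, 0, 0, 0], [1, 0, -0.8, 0.1, 0, 0, 0], [1, 0, -1.2, 0.2, 0, 0, 0], [1, 0, -1.6, 0.25, 0, 0, 0], [1, 0, -2.0, 0.3, 0, 0, 0], [1, 0, -2.4, 0.35, 0, 0, 0], [1, 0, -2.7, 0.4, 0, 0, 0], [1, 0, -2.7, 0.4, 0, 0, 0]]]'

```text
t: 5.55
tool_pos: [0.5078, 0.1621, 0.1123]
tool_rot: [-0.623, 2.691, -1.086]
contact_force: [-0.6, 0.8, -0.3]
opening: 0.0002
```

```bash
python3 - <<'E'
from st import *
o=st(); 
for s in(-.018,-.014):print(s,*rel(o,fw(slope(s,.009)),tgt(44)))
pic("wrist","side","top",tag="5")
a=cv2.imread("pics/side5.png")[150:300,210:360]; cv2.imwrite("pics/side5c.png",cv2.resize(a,None,fx=4,fy=4,interpolation=cv2.INTER_CUBIC))
E
```

```text
t 5.55 feeder mm [-24.6   0.3 112.3] s,h -23.4 9.4 tilt 44.0 zy -0.003 q [ 0.54  0.06  1.96 -0.8   1.3  -1.19] F [-1.  -0.1 -0.3]
-0.018 [ 0.03 -0.52  0.13] [-0.03 -0.19 -0.55]
-0.014 [ 0.02 -0.92  0.19] [-0.03 -0.19 -0.55]
```

View pics/wrist5.png

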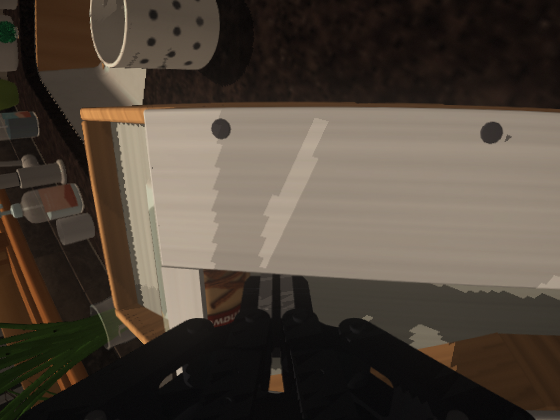

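View pics/side5c.png

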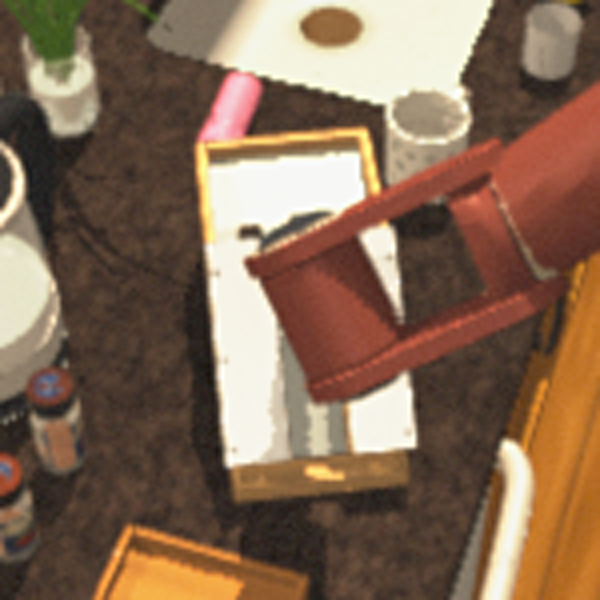

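Request:
play_rows --motion '[[[1, 0, -0.3, 0.05, 0, 0, 0], [1, 0, -0.5, 0.1, 0, 0, 0], [1, 0, -0.7, 0.15, 0, 0, 0], [1, 0, -0.9, 0.15, 0, 0, 0], [1, 0, -0.9, 0.15, 0, 0, 0]]]'

```text
t: 6.32
tool_pos: [0.5109, 0.1555, 0.1173]
tool_rot: [-0.623, 2.691, -1.086]
contact_force: [0.1, 0.4, -0.3]
opening: 0.0
```

```bash
python3 - <<'E'
from st import *
o=st(); 
pic("wrist","top",tag="6")
a=cv2.imread("pics/top6.png")[165:300,200:345]; cv2.imwrite("pics/top6c.png",cv2.resize(a,None,fx=4,fy=4,interpolation=cv2.INTER_CUBIC))
E
```

```text
t 6.33 feeder mm [-17.2   0.2 117.3] s,h -14.5 9.3 tilt 44.0 zy -0.003 q [ 0.52  0.05  1.96 -0.8   1.3  -1.21] F [-0.3  0.2 -0.3]
```

View pics/wrist6.png

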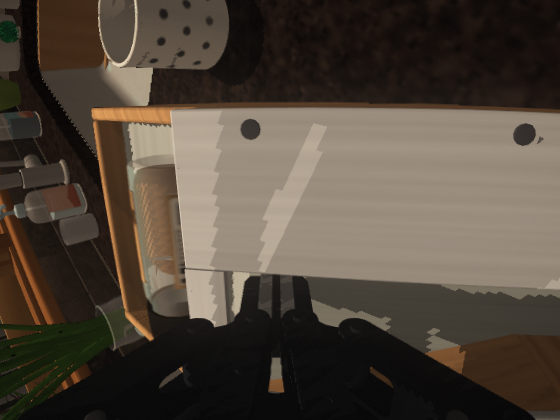

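View pics/top6c.png

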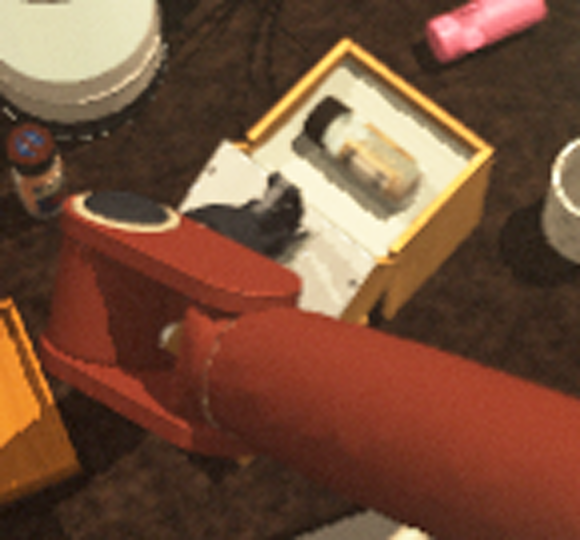

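The jar is over the crest and in the bay, lying along the V with its cap on the +y side. Withdrawing the tool from the slot.

Request:
play_rows --motion '[[[1, 0, 1.5, -0.2, 0, 0, 0], [1, 0, 3, -0.5, 0, 0, 0], [1, 0, 3, -3, 0, 0, 0], [1, 0, 3, -8, 0, 0, 0], [1, 0, 3, -13, 0, 0, 0], [1, 0, 3, -13, 0, 0, 0]]]'

```text
t: 7.18
tool_pos: [0.4617, 0.2595, 0.1927]
tool_rot: [-0.624, 2.686, -1.08]
contact_force: [-0.6, -1.2, 0.3]
opening: -0.0
```

```bash
python3 - <<'E'
from st import *
o=st(); print(*rel(o,fw([.045,0,.24]),tgt(0)))
pic("top",tag="7")
I=ctrl.get_image("top")
a=cv2.imread("pics/top7.png")[165:300,200:345]; cv2.imwrite("pics/top7c.png",cv2.resize(a,None,fx=4,fy=4,interpolation=cv2.INTER_CUBIC))
for n in([305,118],[415,185]): print(RF.inv().apply(onz(I,np.array(n)/4+[200,165],.131)-np.r_[F,0]))
E
```

```text
t 7.17 feeder mm [-132.3    3.   192.7] s,h -65.5 137.1 tilt 43.9 zy 0.004 q [ 0.73  0.03  1.84 -0.74  1.53 -1.17] F [ 0.8 -1.1  0.3]
[  0.16 -16.05   8.9 ] [-43.92   0.43  -0.49]
[0.05075636 0.05547659 0.131     ]
[ 0.06369408 -0.05194171  0.131     ]
```

View pics/top7c.png

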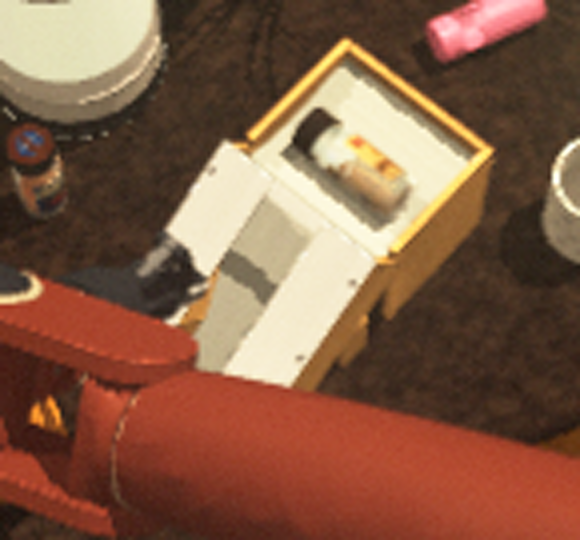

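```bash
python3 - <<'E'
from st import *
o=st(); print(*rel(o,fw([-.06,0,.26]),tgt(25)));print(*rel(o,fw([.045,0,.25]),tgt(0)))
E
```

```text
t 7.28 feeder mm [-130.1    0.6  189. ] s,h -65.8 132.8 tilt 44.0 zy -0.003 q [ 0.72  0.03  1.85 -0.74  1.53 -1.17] F [ 0.2 -0.6 -0.7]
[-0.01 -9.97 -0.24] [-19.    -0.1   -0.46]
[ -0.09 -16.83   7.78] [-4.4e+01  1.0e-02 -4.8e-01]
```

Request:
play_rows --motion '[[[-0.5, 0, -5, -0.5, -10, 0, 0], [-0.5, 0, -10, -0.2, -19, 0, -0.5], [-0.5, 0, -13.5, 3.5, -31, 0, -0.5], [-0.5, -0.1, -16.8, 7.8, -44, 0, -0.5], [-0.5, -0.1, -16.8, 7.8, -44, 0, -0.5], [-0.5, -0.1, -16.8, 7.8, -44, 0, -0.5], [-0.5, -0.1, -16.8, 7.8, -44, 0, -0.5]]]'

```text
t: 8.15
tool_pos: [0.5379, 0.1005, 0.2481]
tool_rot: [0.726, -3.054, 0.001]
contact_force: [-0.8, 0.3, -0.3]
opening: 0.0638
```

```bash
python3 - <<'E'
from st import *
o=st(); print(o["opening"])
pic("wrist","side","top",tag="8")
E
```

```text
t 8.15 feeder mm [ 44.1  -0.4 248.1] s,h 110.7 81.3 tilt -0.0 zy -0.002 q [ 0.05 -0.14  1.77 -0.    1.51 -1.99] F [-0.6 -0.5 -0.3]
0.0638391116728147
```

View pics/wrist8.png

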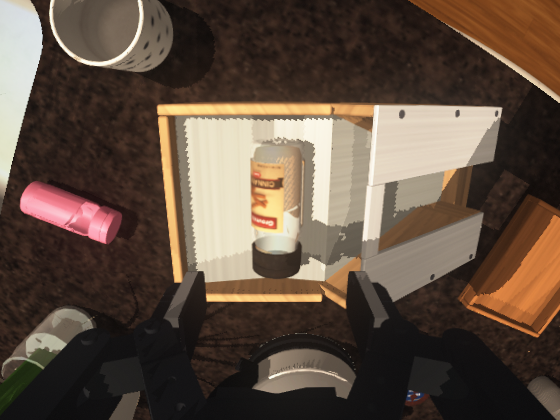

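View pics/side8.png

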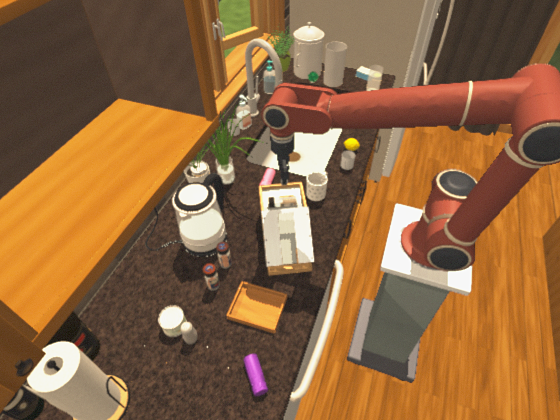

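View pics/top8.png

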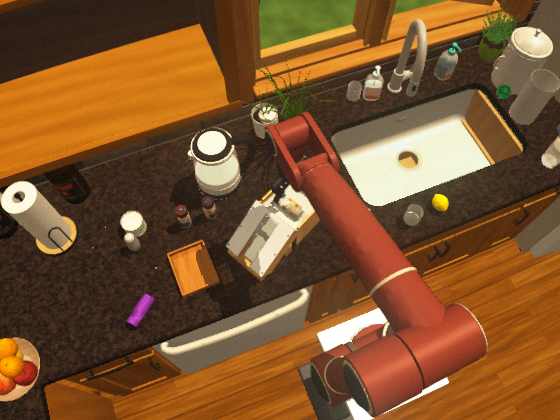

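The wrist view clearly shows the dark-capped jar in the bay, spanning pixels (250–302, 138–278). Its axis is near column 276.

```bash
python3 - <<'E'
from st import *
I=ctrl.get_image("wrist");o=st()
for n in([276,140],[275.5,155],[276.5,265],[276.5,277]):
    w=onz(I,n,.131);print(n,w.round(4),(RF.inv().apply(w-np.r_[F,0])*1e3).round(1),(R.from_rotvec(o["tool_rot"]).inv().apply(w-o["tool_pos"])*1e3).round(1))
E
```

```text
t 8.35 feeder mm [ 43.3   0.3 249.4] s,h 110.9 82.8 tilt 0.0 zy -0.0 q [ 0.05 -0.14  1.77 -0.    1.51 -1.99] F [-0.6 -0.2  0.4]
[276, 140] [0.4922 0.0781 0.131 ] [ 43.5 -51.3 131. ] [ 51.6  -0.  118.4]
[275.5, 155] [0.5024 0.0828 0.131 ] [ 43.8 -40.1 131. ] [ 40.4  -0.4 118.4]
[276.5, 265] [0.5839 0.1251 0.131 ] [ 42.7  51.7 131. ] [-51.5   0.5 118.4]
[276.5, 277] [0.594  0.1303 0.131 ] [ 42.6  63.1 131. ] [-62.8   0.5 118.4]
```

Request:
play_rows --motion '[[[-0.35, -0.4, 0, 5, 0, 0, 0], [-0.35, -0.4, 0, 9, 0, 0, 0], [-0.35, -0.4, 0, 11, 0, 0, 0], [-0.35, -0.4, 0, 12.2, 0, 0, 0], [-0.35, -0.4, 0, 13.2, 0, 0, 0], [-0.35, -0.4, 0, 13.2, 0, 0, 0], [-0.35, -0.4, 0, 13.2, 0, 0, 0]]]' --newtons 30

```text
t: 9.22
tool_pos: [0.5426, 0.1032, 0.1186]
tool_rot: [-0.729, 3.054, -0.001]
contact_force: [0.5, 0.2, -0.2]
opening: 0.058
```

```bash
python3 - <<'E'
from st import *
o=st(); print(o["opening"])
pic("wrist",tag="9")
E
```

```text
t 9.22 feeder mm [ 43.7   5.  118.6] s,h 36.1 -24.6 tilt 0.1 zy 0.001 q [ 0.05 -0.02  1.88 -0.    1.28 -1.99] F [ 0.   0.5 -0.2]
0.05803138162960827
```

View pics/wrist9.png

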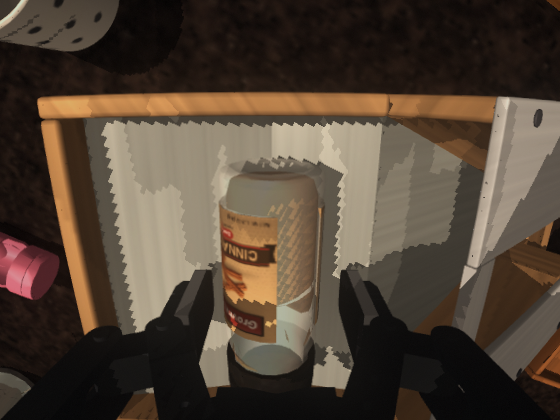

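Request:
play_rows --motion '[[[-0.2, 0, 0, 0.2, 0, 0, 0], [1, 0, 0, 0.2, 0, 0, 0], [1, 0, 0, 0.2, 0, 0, 0], [1, 0, 0, 0.2, 0, 0, 0], [1, 0, 0, 0.2, 0, 0, 0]]]' --newtons 35

```text
t: 9.9
tool_pos: [0.5431, 0.103, 0.1173]
tool_rot: [-0.729, 3.053, -0.002]
contact_force: [0.7, -2.6, 3.2]
opening: 0.0398
```

Request:
play_rows --motion '[[[1, 0, 0, -1, 0, 0, 0], [1, 0, 0, -3, 0, 0, 0], [1, 0, 0, -6, 0, 0, 0], [1, 0, 0, -10, 0, 0, 0], [1, 0, 0, -12, 0, 0, 0], [1, 0, 0, -12, 0, 0, 0]]]'

```text
t: 10.65
tool_pos: [0.5437, 0.1032, 0.2396]
tool_rot: [-0.728, 3.049, -0.003]
contact_force: [-0.1, 0.1, -1.3]
opening: 0.0397
```

```bash
python3 - <<'E'
from st import *
o=st(); print(o["opening"])
pic("wrist","side",tag="10")
t=np.array([.492,.458])
Rt=R.from_euler('z',np.radians(92.6-90))*R.from_matrix(np.c_[[-1,0,0],[0,1,0],[0,0,-1]])
print(*rel(o,np.r_[t,.22],Rt), Rt.as_matrix())
E
```

```text
t 10.65 feeder mm [ 44.2   6.  239.6] s,h 105.9 74.3 tilt 0.2 zy 0.006 q [ 0.05 -0.13  1.77 -0.    1.49 -1.99] F [-0.1 -0.  -1.3]
0.039710891769502696
[-11.41  33.99   1.91] [-0.12  0.4  24.26] [[-0.99897057 -0.04536299  0.        ]
 [-0.04536299  0.99897057  0.        ]
 [-0.          0.         -1.        ]]
```

View pics/wrist10.png

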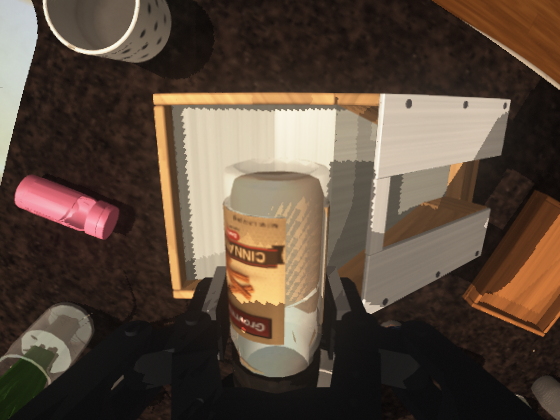

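Request:
play_rows --motion '[[[1, -1.5, 4, 0, 0, 0, 2], [1, -4, 11, 0, 0, 0, 8], [1, -6, 18, 0, 0, 0, 13], [1, -8, 25, 0, 0, 0, 18], [1, -10.5, 31, 1, 0, 0, 22], [1, -11.4, 34, 2, 0, 0, 24.3], [1, -11.4, 34, 2, 0, 0, 24.3], [1, -11.4, 34, 2, 0, 0, 24.3]]]'

```text
t: 11.75
tool_pos: [0.4893, 0.4574, 0.2131]
tool_rot: [0.072, -3.139, 0.005]
contact_force: [0.3, 0.3, -0.5]
opening: 0.0397
```

```bash
python3 - <<'E'
from st import *
o=st(); print(o["opening"],o["tool_pos"])
pic("wrist","side",tag="11")
a=cv2.imread("pics/side11.png")[200:360,170:340]; cv2.imwrite("pics/side11c.png",cv2.resize(a,None,fx=3.7,fy=3.7,interpolation=cv2.INTER_CUBIC))
E
```

```text
t 11.75 feeder mm [-296.7  116.5  213.1] s,h -188.5 248.1 tilt 0.1 zy -0.003 q [ 0.64  0.17  1.52 -0.    1.46 -0.97] F [-0.1  0.3 -0.5]
0.03973412772703264 [0.48927865 0.45742169 0.21311131]
```

View pics/wrist11.png

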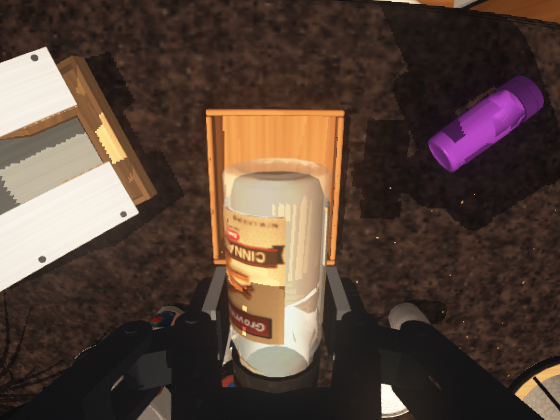

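View pics/side11c.png

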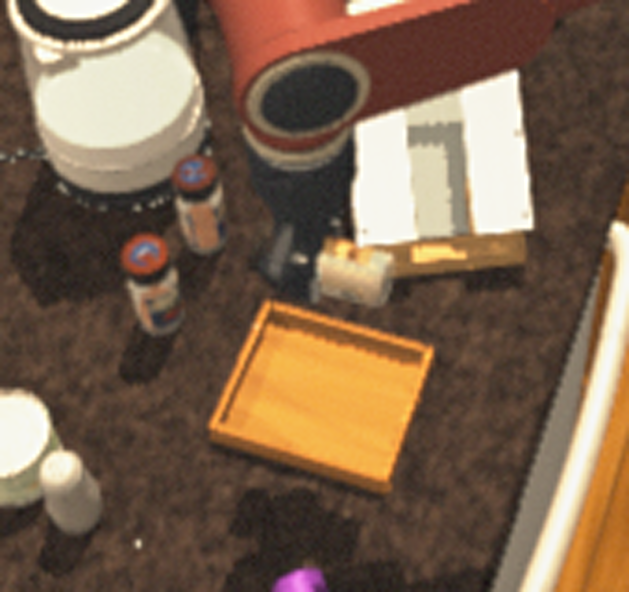

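```bash
python3 - <<'E'
from st import *
I=ctrl.get_image("wrist");o=st();R0=R.from_rotvec(o["tool_rot"])
P=[]
for n in([207,110],[344,110],[338,265],[212,265]):
    w=onz(I,n,.024);P.append(w);print(n,w.round(4),(R0.inv().apply(w-o["tool_pos"])*1e3).round(1))
print(np.mean(P,0),o["tool_pos"])
E
```

```text
t 11.9 feeder mm [-295.3  117.3  215.5] s,h -186.0 249.3 tilt 0.1 zy 0.001 q [ 0.64  0.17  1.52 -0.    1.46 -0.97] F [ 0.3  0.3 -2. ]
[207, 110] [0.4225 0.389  0.024 ] [ 71.2 -64.3 191.5]
[344, 110] [0.4169 0.5164 0.024 ] [ 71.4  63.2 191.4]
[338, 265] [0.5766 0.5268 0.024 ] [-88.6  66.7 191.6]
[212, 265] [0.5828 0.3917 0.024 ] [-89.  -68.6 191.7]
[0.49968875 0.45598878 0.024     ] [0.49069474 0.45657537 0.21553433]
```

Request:
play_rows --motion '[[[1, -0.5, 0, 5, 0, 0, 0], [1, -0.5, 0, 10, 0, 0, 0], [1, -0.5, 0, 14, 0, 0, 0], [1, -0.5, 0, 16.5, 0, 0, 0], [1, -0.5, 0, 18, 0, 0, 0], [1, -0.5, 0, 19, 0, 0, 0], [1, -0.5, 0, 19.3, 0, 0, 0], [1, -0.5, 0, 19.3, 0, 0, 0]]]'

```text
t: 12.9
tool_pos: [0.4964, 0.4569, 0.0235]
tool_rot: [-0.068, 3.139, -0.0]
contact_force: [-0.1, 0.3, -0.8]
opening: 0.0396
```

```bash
python3 - <<'E'
from st import *
o=st(); print(o["opening"],o["tool_pos"])
pic("wrist","side",tag="12")
a=cv2.imread("pics/side12.png")[220:350,190:330]; cv2.imwrite("pics/side12c.png",cv2.resize(a,None,fx=4.2,fy=4.2,interpolation=cv2.INTER_CUBIC))
E
```

```text
t 12.9 feeder mm [-293.1  122.6   23.5] s,h -294.3 90.7 tilt 0.1 zy 0.002 q [ 0.63  0.36  1.62 -0.    1.15 -0.98] F [-0.3  0.  -0.8]
0.03962852423549865 [0.49643813 0.45692739 0.02349471]
```

View pics/wrist12.png

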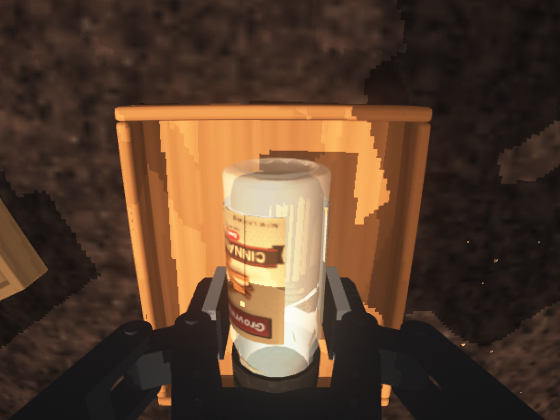

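View pics/side12c.png

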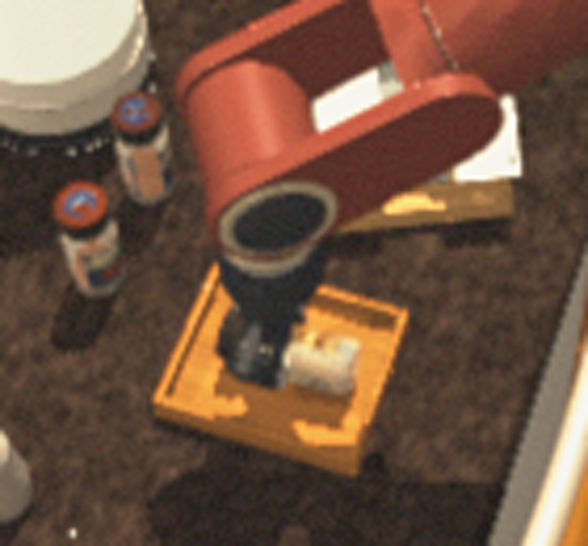

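Request:
play_rows --motion '[[[1, 0, 0, 0.3, 0, 0, 0], [1, 0, 0, 0.6, 0, 0, 0], [1, 0, 0, 0.8, 0, 0, 0], [1, 0, 0, 0.8, 0, 0, 0]]]'

```text
t: 13.5
tool_pos: [0.4963, 0.4569, 0.0153]
tool_rot: [-0.068, 3.139, -0.001]
contact_force: [0.0, 0.3, -0.9]
opening: 0.0399
```

Request:
play_rows --motion '[[[1, 0, 0, 0.1, 0, 0, 0], [1, 0, 0, 0.2, 0, 0, 0], [1, 0, 0, 0.2, 0, 0, 0]]]'

```text
t: 13.88
tool_pos: [0.4962, 0.4569, 0.0131]
tool_rot: [-0.068, 3.139, -0.001]
contact_force: [-1.0, 0.5, -1.3]
opening: 0.0397
```

Request:
play_rows --motion '[[[1, 0, 0, 0.1, 0, 0, 0], [1, 0, 0, 0.15, 0, 0, 0], [1, 0, 0, 0.15, 0, 0, 0]]]'

```text
t: 14.25
tool_pos: [0.4964, 0.457, 0.0126]
tool_rot: [-0.068, 3.139, -0.001]
contact_force: [-2.5, -2.0, 6.2]
opening: 0.0397
```

Touchdown felt (+6 N). Releasing gently and rising.

Request:
play_rows --motion '[[[0.04, 0, 0, 0, 0, 0, 0], [-0.02, 0, 0, 0, 0, 0, 0], [-0.1, 0, 0, 0, 0, 0, 0], [-0.2, 0, 0, 0, 0, 0, 0], [-0.35, 0, 0, 0, 0, 0, 0], [-0.35, 0, 0, 0, 0, 0, 0]]]'

```text
t: 15.0
tool_pos: [0.4964, 0.457, 0.0126]
tool_rot: [-0.068, 3.139, -0.001]
contact_force: [0.1, 0.6, -0.9]
opening: 0.0576
```

Request:
play_rows --motion '[[[-0.35, 0, 0, -1, 0, 0, 0], [-0.35, 0, 0, -3, 0, 0, 0], [-0.35, 0, 0, -7, 0, 0, 0], [-0.35, 0, 0, -13, 0, 0, 0], [-0.35, 0, 0, -18, 0, 0, 0], [-0.35, 0, 0, -22, 0, 0, 0], [-0.35, 0, 0, -22, 0, 0, 0]]]'

```text
t: 15.88
tool_pos: [0.4981, 0.4588, 0.2407]
tool_rot: [-0.068, 3.129, 0.01]
contact_force: [0.9, 0.5, -0.5]
opening: 0.0576
```

```bash
python3 - <<'E'
from st import *
o=st(); print(o["opening"],o["tool_pos"])
pic("wrist","side","top",tag="13")
E
```

```text
t 15.88 feeder mm [-294.   124.9  240.7] s,h -170.5 269.1 tilt -0.0 zy 0.013 q [ 0.64  0.16  1.48 -0.    1.49 -0.98] F [-0.   1.1 -0.5]
0.05757423415605303 [0.4980783  0.45877463 0.24066839]
```

View pics/wrist13.png

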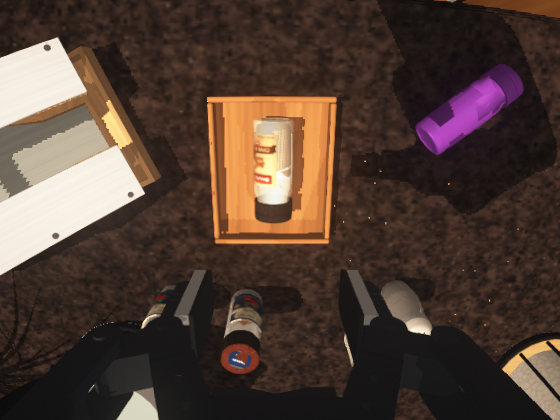

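View pics/side13.png

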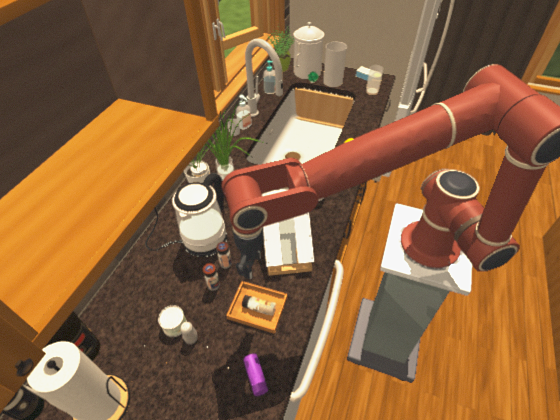

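The jar lies on its side inside the tray at wrist pixels (273,168), clear of the walls. The standing jars are unmoved. I'll check it's at rest, then hand in.

Request:
play_rows --motion '[[[-0.35, 0, 0, -1, 0, 0, 0], [-0.35, 0, 0, -1, 0, 0, 0], [-0.35, 0, 0, -1, 0, 0, 0], [-0.35, 0, 0, -1, 0, 0, 0]]]'

```text
t: 16.52
tool_pos: [0.4954, 0.4567, 0.2418]
tool_rot: [-0.068, 3.14, -0.002]
contact_force: [-0.8, 0.0, -0.4]
opening: 0.058
```

```bash
python3 - <<'E'
from st import *
b=cv2.imread("pics/side13.png")[275:335,220:295]
a=ctrl.get_image("side")["color"][:,:,::-1][275:335,220:295]
print("diff px",(cv2.absdiff(a,b).max(2)>30).sum())
b0=cv2.imread("pics/side0.png"); s=ctrl.get_image("side")["color"][:,:,::-1]; t=ctrl.get_image("top")["color"][:,:,::-1]; t0=cv2.imread("pics/top0.png")
for n,A,B,(x0,y0,x1,y1) in(("jars",s,b0,(200,240,232,292)),("cup t",t,t0,(402,200,425,228)),("mug t",t,t0,(335,195,370,232))): print(n,(cv2.absdiff(A[y0:y1,x0:x1],B[y0:y1,x0:x1]).max(2)>30).sum())
cv2.imwrite("pics/topf.png",t)
st()
E
```

```text
diff px 6
jars 0
cup t 0
mug t 0
t 16.68 feeder mm [-293.4  121.7  242.1] s,h -169.2 269.9 tilt 0.1 zy 0.0 q [ 0.64  0.16  1.48 -0.    1.5  -0.98] F [0.3 1.1 0.2]
```

View pics/topf.png

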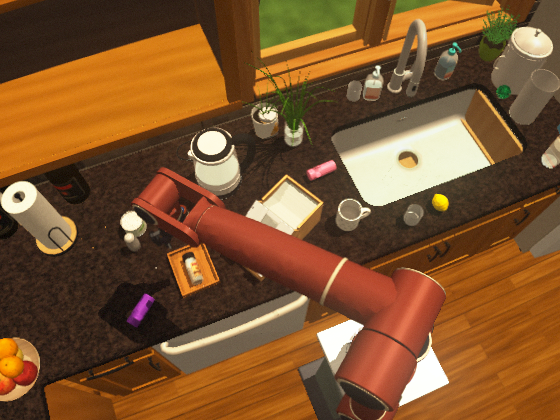

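```bash
python3 -c "
from station import ctrl
print(ctrl.finish_job())"
```

```text
the job is handed in; nothing more can be done
None
```

The jar now lies on its side in the tray, and I handed the job in at about 16.7 s. I pushed it up the chute through the slot with the shut gripper tilted 44°; the force readings during the push showed about 3.5 N. It rolled over the crest into the bay. I gripped it there, carried it over, lowered it until it touched the tray floor (about 6 N) and released it.

**Last checks:**
- **Jar:** it is at rest inside the tray, clear of the walls, and the gripper is about 23 cm above it, touching nothing.
- **Other objects:** the mug, steel cup and standing jars show no pixel change from the start.
- **Disagreements:** the wrist camera put the feeder about 5 mm and the tray up to 9 mm away from the fixed cameras' estimates. I used values in between, and both stayed within the clearances.

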